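# Put the bench things back in their own parking trays

### The job

On the clear front part of the worktop, this side of the instruments, put each of the four things - timer, cuvette box, pipette bulb and sample vial - into the shallow grey tray made to its outline, flat on the tray's floor inside the lip: the rectangular and the nearly square tray are for the box and the timer, the larger and the smaller round tray for the bulb and the vial. The timer was left in the box's tray by mistake, so that one has to be cleared first. Keep the vial upright all the way, leave the tape roll and the rubber stopper where they stand, and let go of everything at the end.

Things in the scene. Friction and masses are not known exactly. Their poses are not given: they have to be found in the camera images.
- timer: White kitchen-type bench timer with a grey display and round buttons, lying flat, 58 (x) x 62 (y) x 16 (z) mm. Origin: centre of its underside; z up. It starts lying in the rectangular tray that belongs to the cuvette box.
- cuvette_box: White and red flat carton of cuvettes, 56 (x) x 88 (y) x 24 (z) mm, rigid, lying flat on the worktop. Origin: centre of its underside; z up.
- bulb: Dark red pipette bulb standing upright on the front of the worktop (not the one far behind at the back), round body 49 mm across at its widest (about 25 mm above its foot), with a thin neck on top, 80 mm high in all; it may be gripped as rigid. Origin: centre of its foot; z up along the neck.
- vial: Clear glass sample vial with a white screw cap, standing upright alone on the front of the worktop (other vials far behind at the back are not meant), 27 mm in diameter, 69 mm high. Origin: centre of its foot; z up.
- timer_tray: Fixed grey tray: 3 mm floor, 6 mm wide lip round it, lip top 7 mm above the worktop. Origin: centre of its underside, on the worktop; z up. Nearly square recess 74 (x) x 78 (y) mm, outer size 86 x 90 mm, for the timer.
- box_tray: Fixed grey tray: 3 mm floor, 6 mm wide lip round it, lip top 7 mm above the worktop. Origin: centre of its underside, on the worktop; z up. Long rectangular recess 72 (x) x 104 (y) mm, outer size 84 x 116 mm, for the cuvette box laid with its long side (y) along the tray's long side (y).
- bulb_tray: Fixed grey tray: 3 mm floor, 6 mm wide lip round it, lip top 7 mm above the worktop. Origin: centre of its underside, on the worktop; z up. The larger round tray, recess 65 mm in diameter, outer diameter 77 mm, for the pipette bulb.
- vial_tray: Fixed grey tray: 3 mm floor, 6 mm wide lip round it, lip top 7 mm above the worktop. Origin: centre of its underside, on the worktop; z up. The smaller round tray, recess 43 mm in diameter, outer diameter 55 mm, for the vial.
- tape_roll: Bystander: roll of cream-yellow labelling tape lying flat, 82 mm in diameter, 20 mm high, loose. Origin: centre of its underside. Stays where it is.
- rubber_stopper: Bystander: plain red rubber stopper, a short cone 32 mm across its top, 27 mm high, with no neck, standing between the trays and the hotplate, loose. Origin: centre of its underside. Stays where it is. Beware fixed instruments behind all trays: water bath 0.19 m high, front x = 0.576, y 0.12 to 0.33; open case 0.20 m, y below -0.27, x over 0.476; grinder 0.26 m, x over 0.60, y over 0.44.
Things that resemble listed ones, but are neither listed nor needed, are in the scene too. Leave any purple look-alike of the timer alone.

How it is judged:
At the end, for the whole second after the job is handed in: Each of the four lies in its own tray, at rest: centre within 13 mm of the tray's, underside 0 to 6 mm above the tray's underside, upright within 0.09 rad; box's long side within 0.3 rad of its tray's, timer square to its tray within 0.35 rad (any quarter turn) (horizontal distance between timer and timer_tray below 0.013 m and z of timer in the frame of timer_tray between 0 and 0.006 m and angle between each of timer, cuvette_box, bulb, vial's own z axis and vertical below 0.09 rad and linear speed of each of timer, cuvette_box, bulb, vial below 0.02 m/s and horizontal distance between cuvette_box and box_tray below 0.013 m and z of cuvette_box in the frame of box_tray between 0 and 0.006 m and horizontal distance between bulb and bulb_tray below 0.013 m and z of bulb in the frame of bulb_tray between 0 and 0.006 m and horizontal distance between vial and vial_tray below 0.013 m and z of vial in the frame of vial_tray between 0 and 0.006 m and angle between the y axis of cuvette_box and the y axis of box_tray, either way round below 0.3 rad and (angle between the y axis of timer and the x axis of timer_tray, either way round below 0.35 rad or angle between the y axis of timer and the y axis of timer_tray, either way round below 0.35 rad)); the robot touches nothing.
It fails at once if the vial is tipped (angle between vial's own z axis and vertical above 0.5 rad).
It fails at once if the tape roll is disturbed (distance of tape_roll from where it was at the start of the episode above 0.025 m).
It fails at once if the rubber stopper is disturbed (distance of rubber_stopper from where it was at the start of the episode above 0.025 m).
It also fails if it takes over 120 s, if anything falls off the work surface, if the arm or the gripper's body presses on something with over 40 N, if the wrist force passes 120 N, or if a joint passes its speed limit or range.

### The arm

A 6-joint arm with a two-finger parallel gripper is mounted at the origin on a cart in front of the work surface, level with it; the furniture and walls round the work are solid. World frame = base frame: x ahead of the robot, y to its left, z up, the work surface at z = 0. Lengths are in m, angles in rad, forces in N, time in s.
With the tool pointing down it reaches from about 0.3 to 0.85 m from the base axis. Payload 4.2 kg.
Tool frame: the origin (TCP) lies midway between the tips of the shut fingers; the grasp point (between the pads) lies 19 mm behind it (manip.grip_point_offset is the distance from the TCP to the grasp point, in m); z points along the fingers, y is the line along which they close (so a half turn about z gives the same grasp; the last joint's range is limited). The gripper opens to 91 mm and grips with 3 to 60 N. Pads are 32 mm wide; open, the fingers measure 118 mm over their backs; the gripper's body (76 mm by 178 mm) begins 60 mm behind the grasp point.
Start: joints at [1.099, 0.32, 1.565, -0, 1.257, -0.02], TCP at [0.251, 0.517, 0.214] pointing down, gripper open.
Joint ranges: [-3.11, 3.11], [-0.84, 2.01], [0.21, 2.61], [-1.34, 4.49], [0.05, 2.63], [-2.56, 2.56]. Speed limits (rad/s): [2.57, 2.57, 3.14, 3.14, 3.14, 3.14].

### API

Orientations are given as a rotation vector (axis times angle).
In Python, from workcell import manip gives the robot as it stands.
- The arm moves only by the shell command python3 -m handwheel 'ROWS' [FORCE]. ROWS is JSON, a list of rows, each a list of 5 numbers: the opening in per cent of the stroke, from 0 (shut) to 100 (fully open), then the shift along the tool's x, y, z in m, then the turn about the tool's z in rad. In form: [[fingers, tx, ty, tz, spin], ...]. A call has 1 to 8 rows; each row is the pose to reach, as a shift and turn from the pose commanded when the call began, along the tool's axes at that moment; what a row does not reach only later rows make up. A row lasts 1/10 s, in which the tool goes at most 50 mm and 8.59 degrees, less where a joint would pass 70% of its speed; a pose out of reach is approached as far as the arm can. A call with a gripper value outside its range is refused whole. The fingers move at their own pace and stop on an object; FORCE is the grip in N (left out, the last holds). Time passes only in rows, so rows that repeat a pose let the fingers close. It gives the time, the measured TCP pose, the force, the opening and the grip force at its end, in the units of the state.
- manip.sense(): the state, without advancing time (a new reading comes with each control period).
- manip.capture(name): name is "side" or "top"; returns a dict with "img" (400x640x3 uint8, red, green, blue), "K" (3x3 intrinsics, pixels), "xyz" and "attitude" of the camera in the world. Camera axes: x right, y down, z forward; pixel columns grow to the right and rows downward; lengths in m; the calibration is good to about 2 mm. A picture is of the moment at which its call begins. There is no depth.
- manip.hand_in(): hands the job in; it is judged then, once.
The state is a dict: "time": time; "q": joint angles; "joint_vel": joint speeds; "joint_efforts": joint torques, N m; "tool_pos": TCP position; "tcp_rot": TCP orientation; "contact_force": force on the tool from outside, world axes, zero at the start; "torque": the same for the moment, N m; "finger_gap": finger opening in m; "grip_force": force on a finger pad.
Only numpy, scipy, OpenCV 4.12 (cv2) and the standard library are available. Lean on these libraries where they do the work, as an engineer would, in place of code of your own. Each camera call takes 0.05 s, during which the arm holds its last target. There are 200 camera calls.

## Working session

There is one attempt and no reset: what is moved stays moved. The work goes in short steps, Python scripts to look and compute and a shell command to move; the robot and the scene stay as the last step left them, time stands still between calls to the robot, and variables do not carry over. Pictures are saved under pics/ and viewed, at most 14 in all, crops included, and the job is handed in when it is done.

```bash
mkdir -p pics; ls; python3 - <<'E'
from workcell import manip
import cv2
for n in("top","side"):
    c=manip.capture(n);cv2.imwrite(f"pics/{n}0.png",c["img"][:,:,::-1]);print(n,c["K"],c["xyz"],c["attitude"])
print(manip.sense(), manip.grip_point_offset)
E
```

```text
pics
top [[494.78710359   0.         316.37275386]
 [  0.         494.78710359 202.29485599]
 [  0.           0.           1.        ]] [0.38432698 0.02114091 1.37827795] [-2.14378228  2.19884661 -0.0498058 ]
side [[419.41959185   0.         315.79976218]
 [  0.         419.41959185 199.74800392]
 [  0.           0.           1.        ]] [0.44290636 1.10149699 0.53867662] [-0.04101176  2.64413275 -1.66401155]
{'time': 0.1, 'q': array([ 1.09901544e+00,  3.20217809e-01,  1.56550977e+00, -4.63403556e-05,
        1.25735470e+00, -1.99724896e-02]), 'joint_vel': array([-0.00186525, -0.00131031, -0.00263854,  0.0013497 , -0.0013979 ,
       -0.00100998]), 'joint_efforts': array([ 3.66651566e-04, -4.13331842e+01, -2.32511401e+01,  7.27952714e-02,
        4.21830732e-02, -3.45446176e-05]), 'tool_pos': array([0.25084987, 0.5169331 , 0.21322852]), 'tcp_rot': array([-7.03584298e-01, -3.06146351e+00,  2.28613406e-03]), 'contact_force': array([-0.49605341,  0.84881755, -0.06067992]), 'torque': array([-0.03101782,  0.00922129, -0.03363566]), 'grip_force': 0.0, 'finger_gap': 0.09128345786232926} 0.0188
```

View pics/top0.png

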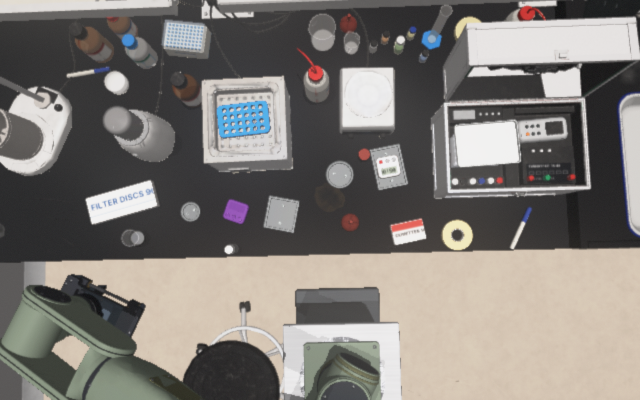

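View pics/side0.png

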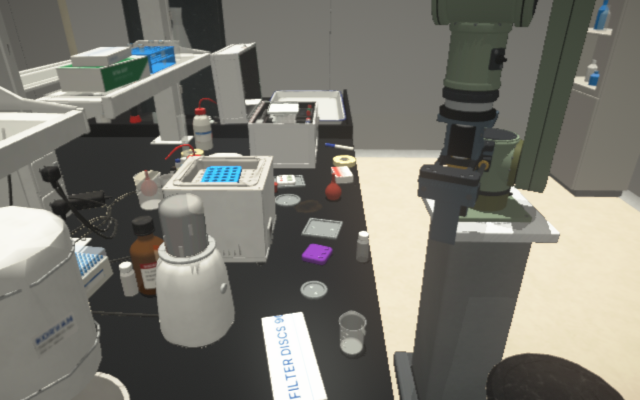

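Top view:
- **Timer:** white, at (388,166), in the rectangular tray at (389,166). The purple one at (236,211) is the look-alike.
- **Bulb:** red round at (350,222). The red at (364,154) beside the hotplate is the stopper, and those at (348,22) and (316,73) are far behind.
- **Vial:** white cap at (229,249). The vials at (385,40) are far behind, and (132,238) is a beaker.
- **Box:** (408,232).
- **Trays:** timer (281,213), bulb (339,175), vial (190,212).

I'll confirm these in one enlarged crop.

```bash
cat > h.py <<'E'
import numpy as np,cv2
from scipy.spatial.transform import Rotation as R
from workcell import manip
def ray(c,uv):
    d=np.linalg.inv(c["K"])@np.array([uv[0],uv[1],1.]); return R.from_rotvec(c["attitude"]).as_matrix()@d
def at(c,uv,z):
    d=ray(c,uv); return c["xyz"]+d*(z-c["xyz"][2])/d[2]
def two(c1,u1,c2,u2):
    A=[];b=[]
    for c,u in((c1,u1),(c2,u2)):
        d=ray(c,u);d/=np.linalg.norm(d);P=np.eye(3)-np.outer(d,d);A.append(P);b.append(P@c["xyz"])
    return np.linalg.lstsq(np.vstack(A),np.hstack(b),rcond=None)[0]
def proj(c,p):
    v=c["K"]@(R.from_rotvec(c["attitude"]).as_matrix().T@(np.array(p)-c["xyz"])); return v[:2]/v[2]
E
python3 - <<'E'
import cv2,numpy as np
t=cv2.imread("pics/top0.png");s=cv2.imread("pics/side0.png")
a=cv2.resize(t[140:260,175:475],(800,320),interpolation=cv2.INTER_CUBIC)
b=cv2.resize(s[150:305,240:390],(270,279),interpolation=cv2.INTER_CUBIC)
o=np.zeros((600,800,3),np.uint8);o[:320]=a;o[321:600,:270]=b
b=cv2.resize(t[190:260,310:480],(520,214),interpolation=cv2.INTER_CUBIC);o[321:535,275:795]=b
cv2.imwrite("pics/crop1.png",o)
E
```

```text
(no output)
```

View pics/crop1.png

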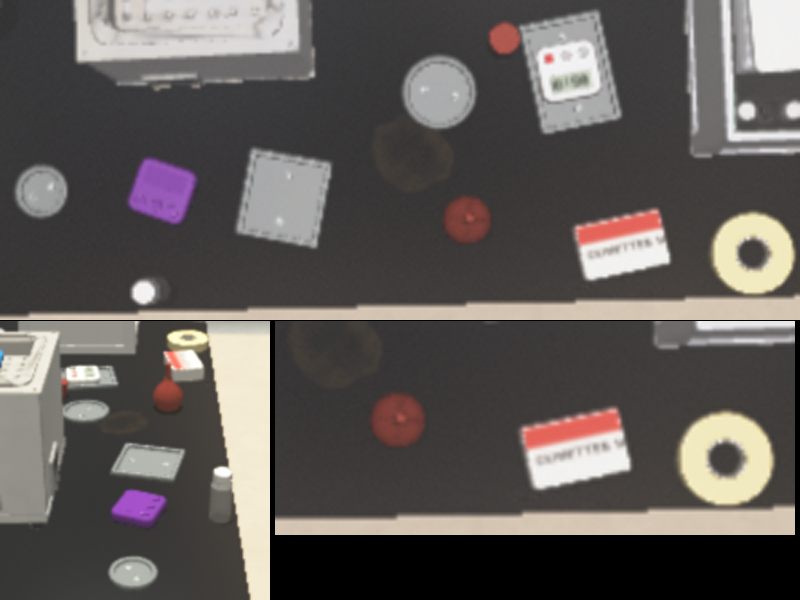

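The crop confirms it: the bulb at (350,222) has a neck in the side view, the plain red stopper is at (364,154), and the vial stands alone at (229,249). Next I'll measure with masks.

```bash
cat > find.py <<'E'
from h import *
def find(c,show=True):
    im=c["img"];hsv=cv2.cvtColor(im,cv2.COLOR_RGB2HSV);H,S,V=[hsv[:,:,i].astype(int) for i in range(3)]
    red=((H<9)|(H>170))&(S>110)&(V>70); grey=(V>85)&(S<40); white=(V>200)&(S<60)
    yel=(H>15)&(H<40)&(S>40)&(V>150)
    def blob(m,box):
        x0,y0,x1,y1=box;k=np.zeros(m.shape,np.uint8);k[y0:y1,x0:x1]=m[y0:y1,x0:x1]
        cs,_=cv2.findContours(k,cv2.RETR_EXTERNAL,cv2.CHAIN_APPROX_NONE)
        if not cs: return None
        return max(cs,key=cv2.contourArea)
    def rep(n,ct,z):
        if ct is None: print(n,None);return
        # contour rectified on the plane z, mm
        P=np.array([at(c,p[0],z)[:2]*1000 for p in ct],np.float32)
        (cx,cy),(w,h),a=cv2.minAreaRect(P)
        (ex,ey),r=cv2.minEnclosingCircle(P)
        B=cv2.boxPoints(((cx,cy),(w,h),a));e1=B[1]-B[0];e2=B[2]-B[1];l=e1 if np.linalg.norm(e1)>np.linalg.norm(e2) else e2
        print(n,"rect c (%.1f %.1f) size %.0f x %.0f longaxis %.1f deg"%(cx,cy,max(w,h),min(w,h),np.degrees(np.arctan2(l[1],l[0]))%180),"circ (%.1f %.1f) r %.1f"%(ex,ey,r))
    return red,grey,white,yel,blob,rep
E
python3 - <<'E'
from find import *
c=manip.capture("top");red,grey,white,yel,blob,rep=find(c)
rep("boxtray",blob(grey,(365,140,415,195)),.007)
rep("timer",blob(white,(372,148,408,185)),.019)
rep("timertray",blob(grey,(258,190,303,240)),.007)
rep("bulbtray",blob(grey,(322,158,357,192)),.007)
rep("vialtray",blob(grey,(175,198,205,228)),.007)
rep("cuvbox",blob(white|red,(385,215,430,250)),.024)
rep("bulb",blob(red,(335,205,365,240)),.025)
rep("vialcap",blob(white,(218,240,240,256)),.069)
rep("tape",blob(yel,(435,212,480,256)),.020)
rep("stopper",blob(red,(355,143,372,163)),.027)
rep("purple",blob((c["img"][:,:,2].astype(int)-c["img"][:,:,1]>50),(215,190,255,235)),.016)
print(at(c,(300,258),0),R.from_rotvec(manip.sense()["tcp_rot"]).as_matrix().round(3))
E
```

```text
boxtray rect c (579.5 -146.1) size 118 x 86 longaxis 10.1 deg circ (579.6 -146.6) r 70.9
timer rect c (578.5 -143.3) size 60 x 56 longaxis 99.8 deg circ (578.6 -143.6) r 35.9
timertray rect c (455.7 156.3) size 92 x 88 longaxis 168.2 deg circ (455.5 155.4) r 60.8
bulbtray rect c (561.7 -9.2) size 76 x 76 longaxis 25.1 deg circ (561.9 -8.9) r 39.4
vialtray rect c (468.1 411.9) size 54 x 53 longaxis 88.5 deg circ (469.0 410.8) r 28.3
cuvbox rect c (396.5 -191.2) size 86 x 53 longaxis 100.7 deg circ (396.5 -191.7) r 47.4
bulb rect c (426.9 -34.3) size 44 x 44 longaxis 178.5 deg circ (426.9 -33.7) r 23.1
vialcap rect c (360.8 290.9) size 19 x 18 longaxis 88.7 deg circ (360.9 290.9) r 10.1
tape rect c (385.8 -323.9) size 81 x 79 longaxis 88.5 deg circ (385.4 -323.8) r 41.5
stopper rect c (612.8 -78.2) size 28 x 27 longaxis 178.3 deg circ (612.6 -77.3) r 15.5
purple rect c (465.3 281.5) size 60 x 56 longaxis 70.2 deg circ (465.5 281.5) r 36.8
[0.33136094 0.10599296 0.        ] [[-0.9    0.437 -0.001]
 [ 0.437  0.9   -0.001]
 [ 0.    -0.001 -1.   ]]
```

```bash
cat > go.py <<'E'
import sys
from h import *
# usage: go.py x y z(mm) closing-line angle(deg): prints tool-frame shift and spin from the measured pose
x,y,z,a=map(float,sys.argv[1:5]);s=manip.sense();M=R.from_rotvec(s["tcp_rot"]).as_matrix()
d=M.T@(np.array([x,y,z])/1000-s["tool_pos"]);ya=np.degrees(np.arctan2(M[1,1],M[0,1]))
sp=(ya-a+90)%180-90
print("shift",d.round(4),"spin %.3f (other %.3f)"%(np.radians(sp),np.radians(sp-180*np.sign(sp))),"dist %.3f"%np.linalg.norm(d),"now",(s["tool_pos"]*1000).round(1),"yang %.1f"%ya,"q1 %.2f q6 %.2f"%(s["q"][0],s["q"][5]),"gap %.1f grip %.1f t %.1f"%(s["finger_gap"]*1000,s["grip_force"],s["time"]),"F",s["contact_force"].round(1), "tilt",M[:2,2].round(3))
E
python3 go.py 578.5 -143.3 120 10
```

```text
shift [-0.583  -0.4509  0.0939] spin 0.945 (other -2.197) dist 0.743 now [250.8 517.  213.3] yang 64.1 q1 1.10 q6 -0.02 gap 91.0 grip 0.0 t 0.1 F [-0.   0.6  0.3] tilt [-0.001 -0.001]
```

```bash
python3 -m handwheel '[[76,-0.29,-0.225,0.02,0.5],[76,-0.29,-0.225,0.02,0.5],[76,-0.29,-0.225,0.02,0.5],[76,-0.29,-0.225,0.02,0.5],[76,-0.29,-0.225,0.02,0.5],[76,-0.29,-0.225,0.02,0.5],[76,-0.29,-0.225,0.02,0.5],[76,-0.29,-0.225,0.02,0.5]]' 15; python3 go.py 578.5 -143.3 110 10
```

```text
time: 0.95
tool_pos: [0.4146, 0.1847, 0.1936]
tcp_rot: [1.444, 2.789, -0.002]
contact_force: [-0.6, 1.2, 0.2]
finger_gap: 0.0693
grip_force: 0.0
shift [-0.3624 -0.0554  0.0841] spin 0.441 (other -2.701) dist 0.376 now [414.6 184.7 193.6] yang 35.3 q1 0.39 q6 -0.22 gap 69.3 grip 0.0 t 0.9 F [-0.6  1.2  0.2] tilt [-0.    -0.001]
```

```bash
python3 -m handwheel '[[76,-0.362,-0.055,0.04,0.44],[76,-0.362,-0.055,0.04,0.44],[76,-0.362,-0.055,0.04,0.44],[76,-0.362,-0.055,0.084,0.44],[76,-0.362,-0.055,0.084,0.44],[76,-0.362,-0.055,0.084,0.44],[76,-0.362,-0.055,0.084,0.44],[76,-0.362,-0.055,0.084,0.44]]'; python3 go.py 578.5 -143.3 9.5 10
```

```text
time: 1.75
tool_pos: [0.5796, -0.1417, 0.1082]
tcp_rot: [-2.016, -2.408, 0.001]
contact_force: [1.0, 0.4, 0.9]
finger_gap: 0.0695
grip_force: 0.0
shift [-0.0014 -0.0012  0.0987] spin 0.002 (other -3.140) dist 0.099 now [ 579.6 -141.7  108.2] yang 10.1 q1 -0.26 q6 -0.44 gap 69.5 grip 0.0 t 1.8 F [1.  0.4 0.9] tilt [-0.001 -0.   ]
```

```bash
python3 -m handwheel '[[76,-0.001,-0.001,0.03,0],[76,-0.001,-0.001,0.06,0],[76,-0.001,-0.001,0.08,0],[76,-0.001,-0.001,0.093,0],[76,-0.001,-0.001,0.098,0],[76,-0.001,-0.001,0.098,0],[50,-0.001,-0.001,0.098,0],[50,-0.001,-0.001,0.098,0]]'; python3 -m handwheel '[[50,0,0,0,0],[50,0,0,0,0],[50,0,0,0,0],[50,0,0,-0.005,0],[50,0,0,-0.02,0],[50,0,0,-0.05,0],[50,0,0,-0.1,0],[50,0,0,-0.1,0]]'; python3 go.py 455.7 156.3 60 -11.8
```

```text
time: 2.55
tool_pos: [0.579, -0.1397, 0.0131]
tcp_rot: [2.012, 2.41, 0.002]
contact_force: [-0.1, 1.0, 0.1]
finger_gap: 0.0562
grip_force: 5.0
time: 3.35
tool_pos: [0.5821, -0.1407, 0.1184]
tcp_rot: [2.007, 2.402, 0.009]
contact_force: [0.8, -0.1, -0.3]
finger_gap: 0.0558
grip_force: 14.9
shift [ 0.315  -0.0722  0.0559] spin 0.385 (other -2.757) dist 0.328 now [ 582.1 -140.7  118.4] yang 10.3 q1 -0.26 q6 -0.44 gap 55.8 grip 14.9 t 3.4 F [ 0.8 -0.1 -0.3] tilt [ 0.012 -0.003]
```

```bash
python3 - <<'E'
from h import *
t=manip.capture("top")["img"];s=manip.capture("side")["img"]
o=np.hstack([cv2.resize(t[120:260,330:480],(450,420)),cv2.resize(s[130:230,240:365],(350,280))[:280].copy() if 0 else cv2.copyMakeBorder(cv2.resize(s[100:260,230:360],(341,420)),0,0,0,0,0)])
cv2.imwrite("pics/c2.png",o[:,:,::-1])
E
```

```text
(no output)
```

View pics/c2.png

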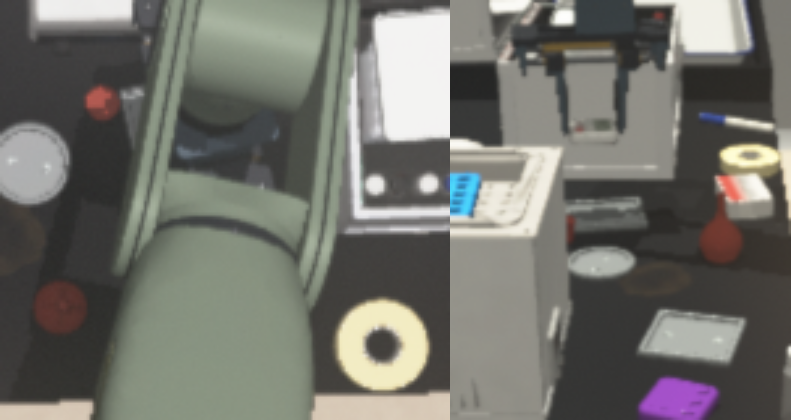

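The timer is held between the fingertips (right crop, at (593,130)). Now to the timer tray.

```bash
python3 go.py 456.4 159.7 60 -11.8; python3 -m handwheel '[[50,0.04,-0.01,0,0.05],[50,0.08,-0.02,0,0.1],[50,0.12,-0.03,0,0.15],[50,0.16,-0.04,0,0.2],[50,0.2,-0.05,0,0.25],[50,0.24,-0.06,0,0.3],[50,0.28,-0.067,0.02,0.35],[50,0.318,-0.072,0.04,0.386]]';python3 -m handwheel '[[50,0,0,0,0],[50,0,0,0,0],[50,0,0,0,0]]'; python3 go.py 456.4 159.7 14 -11.8
```

```text
shift [ 0.3164 -0.0669  0.0526] spin 0.385 (other -2.757) dist 0.328 now [ 578.4 -139.7  113. ] yang 10.3 q1 -0.26 q6 -0.44 gap 55.6 grip 14.9 t 3.5 F [ 0.1  0.1 -1.1] tilt [ 0.002 -0.   ]
time: 4.25
tool_pos: [0.4486, 0.1615, 0.0704]
tcp_rot: [-2.44, -1.977, 0.003]
contact_force: [0.1, 0.1, 0.2]
finger_gap: 0.0556
grip_force: 14.9
time: 4.55
tool_pos: [0.4508, 0.1597, 0.0716]
tcp_rot: [-2.439, -1.98, 0.001]
contact_force: [0.8, 0.3, -1.3]
finger_gap: 0.0557
grip_force: 14.9
shift [0.0012 0.0056 0.0576] spin -0.001 (other 3.140) dist 0.058 now [450.8 159.7  71.6] yang -11.9 q1 0.32 q6 0.52 gap 55.7 grip 14.9 t 4.5 F [ 0.8  0.3 -1.3] tilt [-0.001 -0.001]
```

```bash
python3 -m handwheel '[[50,0.001,0.0055,0.02,0],[50,0.001,0.0055,0.035,0],[50,0.001,0.0055,0.045,0],[50,0.001,0.0055,0.05,0],[50,0.001,0.0055,0.053,0],[50,0.001,0.0055,0.056,0],[50,0.001,0.0055,0.057,0],[50,0.001,0.0055,0.057,0]]'; python3 go.py 456.4 159.7 13 -11.8
```

```text
time: 5.35
tool_pos: [0.4564, 0.1604, 0.0152]
tcp_rot: [2.439, 1.98, 0.001]
contact_force: [-0.1, -0.6, -0.2]
finger_gap: 0.0559
grip_force: 14.9
shift [-0.0007  0.0001  0.0022] spin -0.001 (other 3.141) dist 0.002 now [456.4 160.4  15.2] yang -11.9 q1 0.31 q6 0.52 gap 55.9 grip 14.9 t 5.3 F [-0.1 -0.6 -0.2] tilt [0. 0.]
```

```bash
python3 -m handwheel '[[50,-0.0005,0,0.002,0],[50,-0.0005,0,0.002,0],[76,-0.0005,0,0.002,0],[76,-0.0005,0,0.002,0],[76,-0.0005,0,0.002,0],[76,0,0,-0.03,0],[76,0,0,-0.07,0],[76,0,0,-0.11,0]]'; python3 -m handwheel '[[76,0,-0.02,0,0],[76,-0.02,-0.03,0,-0.1]]'; python3 go.py 396.5 -191.2 90 10.7
```

```text
time: 6.15
tool_pos: [0.4558, 0.1602, 0.126]
tcp_rot: [-2.439, -1.98, 0.002]
contact_force: [-0.0, 1.5, 1.1]
finger_gap: 0.0693
grip_force: 0.0
time: 6.35
tool_pos: [0.4233, 0.1482, 0.1264]
tcp_rot: [2.332, 2.104, 0.006]
contact_force: [-0.6, 0.0, -0.8]
finger_gap: 0.0694
grip_force: 0.0
shift [-0.3405  0.008   0.0357] spin -0.290 (other 2.852) dist 0.342 now [423.3 148.2 126.4] yang -5.9 q1 0.31 q6 0.41 gap 69.4 grip 0.0 t 6.3 F [-0.6  0.  -0.8] tilt [0.004 0.002]
```

```bash
python3 -m handwheel '[[76,-0.34,0.008,0,-0.29],[76,-0.34,0.008,0,-0.29],[76,-0.34,0.008,0,-0.29],[76,-0.34,0.008,0,-0.29],[76,-0.34,0.008,0,-0.29],[76,-0.34,0.008,0.036,-0.29],[76,-0.34,0.008,0.036,-0.29],[76,-0.34,0.008,0.036,-0.29]]'; python3 go.py 396.5 -191.2 12 10.7; python3 - <<'E'
from find import *
c=manip.capture("top");red,grey,white,yel,blob,rep=find(c)
rep("timer",blob(white,(262,195,299,235)),.019)
rep("timertray",blob(grey,(258,190,303,240)),.007)
o=cv2.resize(c["img"][140:260,240:440],(700,420));cv2.imwrite("pics/c3.png",o[:,:,::-1])
E
```

```text
time: 7.15
tool_pos: [0.3934, -0.1954, 0.0878]
tcp_rot: [-2.014, -2.41, 0.002]
contact_force: [-0.3, 0.8, 0.1]
finger_gap: 0.0695
grip_force: 0.0
shift [0.0035 0.0039 0.0758] spin -0.008 (other 3.133) dist 0.076 now [ 393.4 -195.4   87.8] yang 10.2 q1 -0.49 q6 -0.66 gap 69.5 grip 0.0 t 7.2 F [-0.3  0.8  0.1] tilt [-0.001 -0.   ]
timer rect c (454.2 155.7) size 60 x 56 longaxis 77.5 deg circ (454.7 155.4) r 36.6
timertray rect c (455.8 156.2) size 92 x 88 longaxis 168.1 deg circ (456.1 155.9) r 61.6
```

View pics/c3.png

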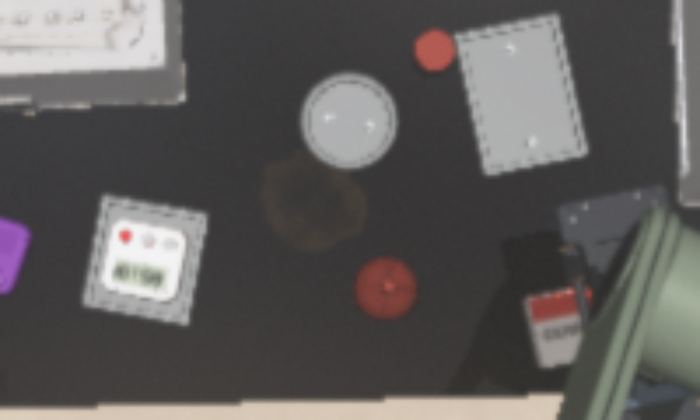

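The timer lies in its tray, centred to about 2 mm (crop (145,260)). The box tray is empty (520,95). Next, grip the box.

```bash
python3 -m handwheel '[[76,0.0035,0.004,0.02,-0.008],[76,0.0035,0.004,0.04,-0.008],[76,0.0035,0.004,0.06,-0.008],[76,0.0035,0.004,0.073,-0.008],[76,0.0035,0.004,0.076,-0.008],[76,0.0035,0.004,0.076,-0.008],[50,0.0035,0.004,0.076,-0.008],[50,0.0035,0.004,0.076,-0.008]]' 20; python3 -m handwheel '[[50,0,0,0,0],[50,0,0,0,0]]';python3 go.py 396.5 -191.2 12 10.7; python3 -m handwheel '[[50,0,0,-0.005,0],[50,0,0,-0.02,0],[50,0,0,-0.05,0],[50,0,0,-0.1,0],[50,0,0,-0.1,0],[50,0,0,-0.1,0]]'; python3 go.py 579.5 -146.1 80 100.1
```

```text
time: 8.0
tool_pos: [0.3984, -0.1878, 0.0137]
tcp_rot: [1.998, 2.422, 0.001]
contact_force: [-0.7, -0.6, 0.8]
finger_gap: 0.056
grip_force: 0.4
time: 8.2
tool_pos: [0.3983, -0.1878, 0.0137]
tcp_rot: [1.999, 2.422, 0.001]
contact_force: [0.5, 3.2, 6.6]
finger_gap: 0.0556
grip_force: 20.0
shift [-0.003  -0.0025  0.0017] spin 0.004 (other -3.138) dist 0.004 now [ 398.3 -187.8   13.7] yang 10.9 q1 -0.47 q6 -0.66 gap 55.6 grip 20.0 t 8.2 F [0.5 3.2 6.6] tilt [ 0.002 -0.   ]
time: 8.8
tool_pos: [0.3981, -0.1881, 0.1139]
tcp_rot: [1.998, 2.421, 0.001]
contact_force: [-0.0, 0.0, -0.8]
finger_gap: 0.0557
grip_force: 20.0
shift [0.0069 0.186  0.0342] spin -1.556 (other 1.585) dist 0.189 now [ 398.1 -188.1  113.9] yang 10.9 q1 -0.47 q6 -0.66 gap 55.7 grip 20.0 t 8.8 F [-0.   0.  -0.8] tilt [ 0.002 -0.001]
```

```bash
python3 go.py 582.5 -145.6 80 -79.9; python3 -m handwheel '[[50,0.002,0.025,0,0.14],[50,0.003,0.05,0,0.28],[50,0.005,0.075,0,0.42],[50,0.006,0.1,0,0.56],[50,0.007,0.13,0,0.7],[50,0.008,0.16,0,0.84],[50,0.008,0.189,0,0.98],[50,0.008,0.189,0,1.12]]'; python3 -m handwheel '[[50,0,0,0,0.14],[50,0,0,0,0.28],[50,0,0,0,0.42],[50,0,0,0,0.465],[50,0,0,0,0.465],[50,0,0,0,0.465]]'; python3 go.py 582.5 -145.6 18 -79.9
```

```text
shift [0.0068 0.1891 0.0342] spin -1.556 (other 1.585) dist 0.192 now [ 398.1 -188.1  113.9] yang 10.9 q1 -0.47 q6 -0.66 gap 55.7 grip 20.0 t 8.8 F [-0.   0.  -0.8] tilt [ 0.002 -0.001]
time: 9.6
tool_pos: [0.5841, -0.1432, 0.1103]
tcp_rot: [-2.982, -0.984, 0.001]
contact_force: [-1.5, 0.4, -1.0]
finger_gap: 0.0559
grip_force: 20.0
time: 10.2
tool_pos: [0.5809, -0.1439, 0.1114]
tcp_rot: [-3.128, -0.279, 0.004]
contact_force: [-0.0, -0.4, -1.4]
finger_gap: 0.0562
grip_force: 20.0
shift [0.0016 0.0021 0.0934] spin 0.002 (other -3.140) dist 0.093 now [ 580.9 -143.9  111.4] yang -79.8 q1 -0.26 q6 1.13 gap 56.2 grip 20.0 t 10.2 F [-0.  -0.4 -1.4] tilt [-0.003  0.001]
```

```bash
python3 -m handwheel '[[50,0.0015,0.002,0.03,0],[50,0.0015,0.002,0.06,0],[50,0.0015,0.002,0.075,0],[50,0.0015,0.002,0.082,0],[50,0.0015,0.002,0.082,0],[50,0.0015,0.002,0.082,0]]'; python3 go.py 582.5 -145.6 17 -79.9
```

```text
time: 10.8
tool_pos: [0.5842, -0.1459, 0.0315]
tcp_rot: [3.129, 0.278, 0.002]
contact_force: [0.4, 0.8, -0.6]
finger_gap: 0.0561
grip_force: 20.0
shift [-0.0016 -0.0006  0.0145] spin 0.001 (other -3.141) dist 0.015 now [ 584.2 -145.9   31.5] yang -79.9 q1 -0.26 q6 1.13 gap 56.1 grip 20.0 t 10.8 F [ 0.4  0.8 -0.6] tilt [ 0.001 -0.   ]
```

```bash
python3 -m handwheel '[[50,-0.0015,0,0.006,0],[50,-0.0015,0,0.011,0],[50,-0.0015,0,0.0145,0],[50,-0.0015,0,0.0145,0],[76,-0.0015,0,0.0145,0],[76,-0.0015,0,0.0145,0],[76,-0.0015,0,0.0145,0],[76,-0.0015,0,0.0145,0]]'; python3 -m handwheel '[[76,0,0,-0.02,0],[76,0,0,-0.06,0],[76,0,0,-0.1,0],[76,0,0,-0.12,0],[76,0,0,-0.12,0]]'; python3 go.py 426.9 -34.0 135 -70
```

```text
time: 11.6
tool_pos: [0.5822, -0.146, 0.0164]
tcp_rot: [-3.129, -0.277, -0.0]
contact_force: [-0.2, -0.1, 0.4]
finger_gap: 0.0693
grip_force: 0.0
time: 12.1
tool_pos: [0.5843, -0.1466, 0.1401]
tcp_rot: [3.127, 0.277, 0.012]
contact_force: [0.5, -0.2, -0.6]
finger_gap: 0.0695
grip_force: 0.0
shift [-0.1352 -0.1386  0.0037] spin -0.172 (other 2.969) dist 0.194 now [ 584.3 -146.6  140.1] yang -79.9 q1 -0.27 q6 1.13 gap 69.5 grip 0.0 t 12.1 F [ 0.5 -0.2 -0.6] tilt [ 0.008 -0.002]
```

```bash
python3 go.py 426.9 -34.0 135 -79.9; python3 -m handwheel '[[76,-0.125,-0.139,0,0],[76,-0.125,-0.139,0,0],[76,-0.125,-0.139,0,0],[76,-0.125,-0.139,0,0],[76,-0.125,-0.139,0,0],[76,-0.125,-0.139,0,0]]'; python3 - <<'E'
from find import *
c=manip.capture("top");red,grey,white,yel,blob,rep=find(c)
rep("boxtray",blob(grey,(365,140,415,195)),.007)
rep("box",blob(white|red,(372,148,408,185)),.027)
rep("stopper",blob(red,(355,143,371,163)),.027)
rep("bulb",blob(red,(335,205,365,240)),.025)
s=manip.capture("side")["img"]
cv2.imwrite("pics/c4.png",np.hstack([cv2.resize(c["img"][130:260,300:440],(450,418)),cv2.resize(s[150:260,240:360],(350,418))])[:,:,::-1])
E
python3 go.py 426.9 -34 9 -79.9
```

```text
shift [-0.1352 -0.1386  0.0037] spin 0.001 (other -3.141) dist 0.194 now [ 584.3 -146.6  140.1] yang -79.9 q1 -0.27 q6 1.13 gap 69.5 grip 0.0 t 12.1 F [ 0.5 -0.2 -0.6] tilt [ 0.008 -0.002]
time: 12.7
tool_pos: [0.4342, -0.0309, 0.1359]
tcp_rot: [3.129, 0.279, -0.001]
contact_force: [-0.2, -0.2, 0.1]
finger_gap: 0.0691
grip_force: 0.0
boxtray rect c (573.9 -139.0) size 143 x 116 longaxis 178.5 deg circ (574.2 -127.1) r 85.1
box rect c (579.4 -146.8) size 87 x 55 longaxis 10.3 deg circ (579.7 -145.5) r 49.1
stopper rect c (612.8 -78.2) size 28 x 27 longaxis 178.3 deg circ (612.6 -77.3) r 15.5
bulb None
shift [-0.0091  0.0007  0.1271] spin 0.000 (other -3.141) dist 0.127 now [435.7 -31.7 136.1] yang -79.9 q1 -0.10 q6 1.30 gap 69.8 grip 0.0 t 12.8 F [ 0.2 -0.4 -0.4] tilt [ 0.001 -0.   ]
```

View pics/c4.png

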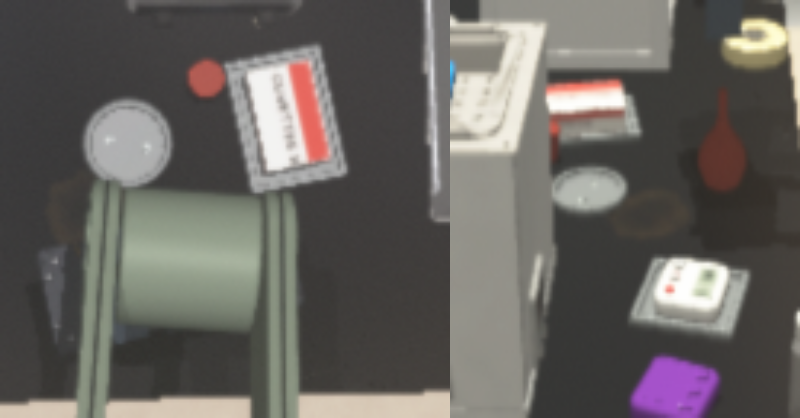

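The box is in its tray (centre within about 1 mm), and the stopper hasn't moved. Next the bulb.

```bash
python3 -m handwheel '[[76,-0.009,0,0,0],[76,-0.009,0,0.03,0],[76,-0.009,0,0.06,0],[76,-0.009,0,0.09,0],[76,-0.009,0,0.115,0],[76,-0.009,0,0.124,0],[76,-0.009,0,0.124,0],[76,-0.009,0,0.124,0]]' 12; python3 go.py 426.9 -34 9 -79.9;  python3 -m handwheel '[[40,0,0,0,0],[40,0,0,0,0],[40,0,0,0,0],[40,0,0,0,0]]'; python3 go.py 426.9 -34 9 -79.9
```

```text
time: 13.6
tool_pos: [0.4266, -0.0331, 0.013]
tcp_rot: [3.129, 0.277, 0.002]
contact_force: [1.7, 0.7, 0.4]
finger_gap: 0.0693
grip_force: 0.0
shift [0.0001 0.0009 0.004 ] spin 0.000 (other -3.141) dist 0.004 now [426.6 -33.1  13. ] yang -79.9 q1 -0.10 q6 1.29 gap 69.3 grip 0.0 t 13.6 F [1.7 0.7 0.4] tilt [ 0.001 -0.   ]
time: 14.0
tool_pos: [0.4264, -0.0329, 0.0131]
tcp_rot: [3.129, 0.278, 0.003]
contact_force: [-0.9, -0.6, 4.0]
finger_gap: 0.047
grip_force: 12.0
shift [0.0003 0.0012 0.0041] spin 0.001 (other -3.141) dist 0.004 now [426.4 -32.9  13.1] yang -79.9 q1 -0.10 q6 1.29 gap 47.0 grip 12.0 t 14.0 F [-0.9 -0.6  4. ] tilt [ 0.002 -0.   ]
```

```bash
python3 -m handwheel '[[40,0,0,-0.005,0],[40,0,0,-0.02,0],[40,0,0,-0.05,0],[40,0,0,-0.06,0],[40,0,0,-0.06,0]]'; python3 go.py 561.4 -8.6 50 -79.9
```

```text
time: 14.5
tool_pos: [0.4269, -0.0329, 0.0737]
tcp_rot: [3.129, 0.277, 0.006]
contact_force: [0.6, -0.3, -0.6]
finger_gap: 0.047
grip_force: 12.0
shift [ 0.1366 -0.0003  0.0242] spin 0.001 (other -3.141) dist 0.139 now [426.9 -32.9  73.7] yang -79.9 q1 -0.10 q6 1.29 gap 47.0 grip 12.0 t 14.5 F [ 0.6 -0.3 -0.6] tilt [ 0.004 -0.   ]
```

```bash
python3 -m handwheel '[[40,0.03,0,0,0],[40,0.06,0,0,0],[40,0.09,0,0,0],[40,0.12,0,0,0],[40,0.136,0,0,0],[40,0.136,0,0.02,0],[40,0.136,0,0.035,0],[40,0.136,0,0.04,0]]';  python3 -m handwheel '[[40,0,0,0,0],[40,0,0,0,0]]'; python3 go.py 561.4 -8.6 16.5 -79.9
```

```text
time: 15.3
tool_pos: [0.5575, -0.0087, 0.0293]
tcp_rot: [-3.128, -0.277, 0.009]
contact_force: [0.1, -1.0, -0.8]
finger_gap: 0.0468
grip_force: 12.0
time: 15.5
tool_pos: [0.5597, -0.0089, 0.0324]
tcp_rot: [-3.129, -0.277, -0.0]
contact_force: [0.1, 0.3, -1.0]
finger_gap: 0.0472
grip_force: 12.0
shift [0.0017 0.     0.0159] spin 0.000 (other -3.141) dist 0.016 now [559.7  -8.9  32.4] yang -79.9 q1 -0.04 q6 1.36 gap 47.2 grip 12.0 t 15.5 F [ 0.1  0.3 -1. ] tilt [-0.  0.]
```

```bash
python3 -m handwheel '[[40,0.0015,0,0.006,0],[40,0.0015,0,0.012,0],[40,0.0015,0,0.016,0],[40,0.0015,0,0.016,0],[76,0.0015,0,0.016,0],[76,0.0015,0,0.016,0],[76,0.0015,0,0.016,0],[76,0.0015,0,0.016,0]]'; python3 -m handwheel '[[76,0,0,-0.02,0],[76,0,0,-0.06,0],[76,0,0,-0.1,0],[76,0,0,-0.13,0],[76,0,0,-0.13,0]]'; python3 go.py 380 200 140 -79.9
```

```text
time: 16.3
tool_pos: [0.5612, -0.0086, 0.0165]
tcp_rot: [-3.129, -0.277, -0.0]
contact_force: [-0.2, 0.5, -0.1]
finger_gap: 0.0693
grip_force: 0.0
time: 16.8
tool_pos: [0.5642, -0.0087, 0.1513]
tcp_rot: [3.128, 0.277, 0.016]
contact_force: [-0.7, -0.7, -0.6]
finger_gap: 0.0693
grip_force: 0.0
shift [-0.1447 -0.2379  0.0094] spin 0.000 (other -3.141) dist 0.279 now [564.2  -8.7 151.3] yang -79.9 q1 -0.04 q6 1.36 gap 69.3 grip 0.0 t 16.8 F [-0.7 -0.7 -0.6] tilt [ 0.01 -0.  ]
```

```bash
python3 -m handwheel '[[76,-0.15,-0.06,0,0],[76,-0.15,-0.1,0,0],[76,-0.15,-0.15,0,0],[76,-0.15,-0.2,0,0],[76,-0.15,-0.2,0,0],[76,-0.15,-0.2,0,0]]'; python3 - <<'E'
from find import *
c=manip.capture("top");red,grey,white,yel,blob,rep=find(c)
rep("bulb",blob(red,(325,158,357,192)),.028)
rep("bulbtray",blob(grey|red,(320,156,359,194)),.007)
rep("stopper",blob(red,(358,143,371,163)),.027)
rep("vialcap",blob(white,(215,236,244,257)),.069)
rep("vialcap2",blob(grey,(215,236,244,257)),.069)
s=manip.capture("side")
o=cv2.resize(c["img"][215:262,205:255],(375,352),interpolation=0);p=cv2.resize(s["img"][225:270,345:385],(313,352),interpolation=0)
cv2.imwrite("pics/c5.png",np.vstack([np.hstack([o,p]),np.hstack([cv2.resize(c["img"][140:215,310:385],(240,240)),cv2.resize(s["img"][160:235,260:335],(240,240)),np.zeros((240,208,3),np.uint8)])])[:,:,::-1])
print(proj(s,(.361,.291,0)),proj(s,(.361,.291,.069)))
E
python3 go.py 361 291 130 -79.9
```

```text
time: 17.4
tool_pos: [0.3751, 0.1642, 0.1457]
tcp_rot: [-3.128, -0.283, 0.004]
contact_force: [-0.2, -1.0, 0.2]
finger_gap: 0.0694
grip_force: 0.0
bulb rect c (560.6 -8.0) size 41 x 38 longaxis 178.4 deg circ (560.6 -8.0) r 21.5
bulbtray rect c (561.7 -9.2) size 76 x 76 longaxis 24.9 deg circ (561.8 -8.7) r 39.6
stopper rect c (612.8 -78.2) size 28 x 27 longaxis 178.3 deg circ (612.6 -77.3) r 15.5
vialcap None
vialcap2 rect c (370.1 289.5) size 75 x 53 longaxis 88.7 deg circ (370.1 289.5) r 46.0
[362.74586488 259.21468441] [364.23380238 233.1018909 ]
shift [ 0.0077 -0.1286  0.0157] spin 0.005 (other -3.137) dist 0.130 now [376.6 163.1 145.7] yang -79.6 q1 0.38 q6 1.77 gap 69.1 grip 0.0 t 17.5 F [-0.3 -0.5  0.3] tilt [-0.002 -0.   ]
```

View pics/c5.png

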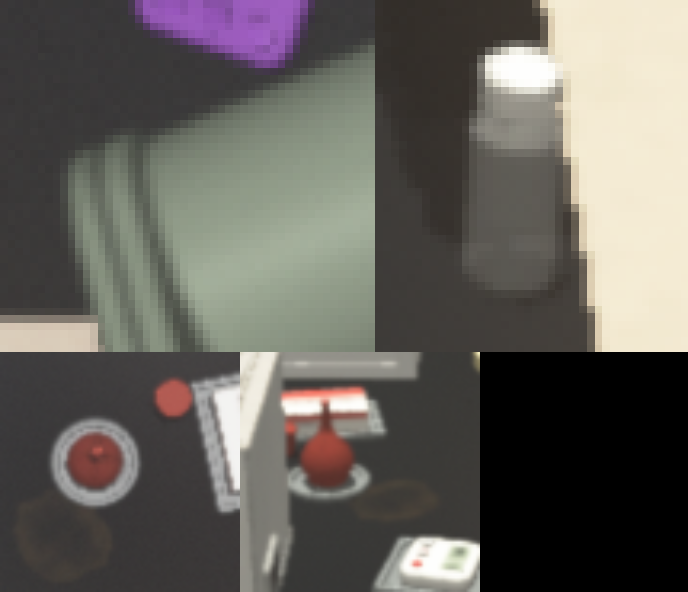

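The bulb sits in its tray (560.6,-8.0 against tray 561.8,-8.8 mm). In the side view the vial matches the predicted position (361,291): its cap is at px (363.7,234), predicted (364.2,233.1). Next, grip the vial.

```bash
python3 -m handwheel '[[76,0.003,-0.04,0,0.003],[76,0.006,-0.08,0,0.005],[76,0.0077,-0.12,0,0.005],[76,0.0077,-0.1286,0,0.005],[76,0.0077,-0.1286,0,0.005],[76,0.0077,-0.1286,0,0.005]]' 10; python3 go.py 361 291 22 -79.9
```

```text
time: 18.1
tool_pos: [0.3633, 0.2884, 0.1459]
tcp_rot: [3.129, 0.268, -0.002]
contact_force: [0.6, -0.7, -0.5]
finger_gap: 0.0694
grip_force: 0.0
shift [-0.0017 -0.0032  0.1239] spin -0.005 (other 3.136) dist 0.124 now [363.3 288.4 145.9] yang -80.2 q1 0.65 q6 2.05 gap 69.4 grip 0.0 t 18.1 F [ 0.6 -0.7 -0.5] tilt [-0.001 -0.002]
```

```bash
python3 -m handwheel '[[76,-0.0017,-0.003,0.03,0],[76,-0.0017,-0.003,0.06,0],[76,-0.0017,-0.003,0.09,0],[76,-0.0017,-0.003,0.11,0],[76,-0.0017,-0.003,0.122,0],[76,-0.0017,-0.003,0.122,0],[76,-0.0017,-0.003,0.122,0]]'; python3 go.py 361 291 22 -79.9
```

```text
time: 18.8
tool_pos: [0.3615, 0.2915, 0.0247]
tcp_rot: [3.13, 0.267, -0.0]
contact_force: [0.3, 0.4, 0.6]
finger_gap: 0.0694
grip_force: 0.0
shift [-0.0006  0.0004  0.0027] spin -0.006 (other 3.135) dist 0.003 now [361.5 291.5  24.7] yang -80.3 q1 0.65 q6 2.05 gap 69.4 grip 0.0 t 18.8 F [0.3 0.4 0.6] tilt [ 0. -0.]
```

Well centred; now close in steps.

```bash
python3 -m handwheel '[[55,0,0,0,0],[40,0,0,0,0],[34,0,0,0,0],[30,0,0,0,0],[26,0,0,0,0],[22,0,0,0,0],[22,0,0,0,0],[22,0,0,0,0]]'; python3 -m handwheel '[[22,0,0,-0.003,0],[22,0,0,-0.01,0],[22,0,0,-0.02,0],[22,0,0,-0.03,0],[22,0,0,-0.035,0],[22,0,0,-0.035,0]]'; python3 go.py 469 411.5 60 -79.9
```

```text
time: 19.6
tool_pos: [0.3611, 0.2926, 0.0245]
tcp_rot: [-3.13, -0.27, -0.0]
contact_force: [-0.1, 1.4, 0.3]
finger_gap: 0.0267
grip_force: 9.9
time: 20.2
tool_pos: [0.3617, 0.293, 0.0606]
tcp_rot: [-3.129, -0.269, -0.003]
contact_force: [-0.6, 0.8, -0.7]
finger_gap: 0.0267
grip_force: 9.9
shift [ 0.126  -0.0984  0.001 ] spin -0.004 (other 3.137) dist 0.160 now [361.7 293.   60.6] yang -80.2 q1 0.66 q6 2.06 gap 26.7 grip 9.9 t 20.2 F [-0.6  0.8 -0.7] tilt [0.002 0.002]
```

```bash
python3 -m handwheel '[[22,0.02,-0.016,0,0],[22,0.04,-0.032,0,0],[22,0.06,-0.048,0,0],[22,0.08,-0.063,0,0],[22,0.1,-0.08,0,0],[22,0.118,-0.092,0,0],[22,0.126,-0.0985,0,0],[22,0.126,-0.0985,0,0]]'; python3 -m handwheel '[[22,0,0,0.005,0],[22,0,0,0.012,0],[22,0,0,0.017,0],[22,0,0,0.02,0],[22,0,0,0.02,0],[22,0,0,0.02,0]]'; python3 go.py 468.5 411.4 27.5 -79.9
```

```text
time: 21.0
tool_pos: [0.4687, 0.4116, 0.0589]
tcp_rot: [3.13, 0.27, -0.0]
contact_force: [-0.3, -0.9, -0.0]
finger_gap: 0.0263
grip_force: 9.9
time: 21.6
tool_pos: [0.4683, 0.4111, 0.0395]
tcp_rot: [-3.13, -0.269, -0.0]
contact_force: [-0.9, 0.5, 0.1]
finger_gap: 0.0267
grip_force: 9.9
shift [ 0.0002 -0.0003  0.012 ] spin -0.005 (other 3.137) dist 0.012 now [468.3 411.1  39.5] yang -80.2 q1 0.70 q6 2.10 gap 26.7 grip 9.9 t 21.6 F [-0.9  0.5  0.1] tilt [0. 0.]
```

```bash
python3 -m handwheel '[[22,0,0,0.004,0],[22,0,0,0.008,0],[22,0,0,0.011,0],[22,0,0,0.012,0],[22,0,0,0.012,0],[28,0,0,0.012,0],[36,0,0,0.012,0],[50,0,0,0.012,0]]'; python3 -m handwheel '[[70,0,0,0,0],[76,0,0,0,0],[76,0,0,0,0],[76,0,0,-0.03,0],[76,0,0,-0.07,0],[76,0,0,-0.11,0],[76,0,0,-0.14,0],[76,0,0,-0.14,0]]'; python3 -m handwheel '[[76,-0.05,0,0,0],[76,-0.1,0,0,0],[76,-0.13,0,0,0],[76,-0.13,-0.05,0,0],[76,-0.13,-0.1,0,0],[76,-0.13,-0.1,0,0],[76,-0.13,-0.1,0,0]]'; python3 - <<'E'
from find import *
c=manip.capture("top");red,grey,white,yel,blob,rep=find(c)
rep("timer",blob(white,(262,195,299,235)),.019)
rep("box",blob(white|red,(372,148,408,185)),.027)
rep("bulb",blob(red,(325,158,357,192)),.028)
rep("vialcap",blob(white,(165,190,205,228)),.072)
rep("stopper",blob(red,(358,143,371,163)),.027)
rep("tape",blob(yel,(435,212,480,256)),.020)
s=manip.capture("side")
cv2.imwrite("pics/c6.png",np.hstack([cv2.resize(c["img"][130:265,160:480],(500,211)),cv2.resize(s["img"][240:310,280:380],(300,211))])[:,:,::-1])
E
```

```text
time: 22.4
tool_pos: [0.4684, 0.4112, 0.0274]
tcp_rot: [-3.13, -0.27, -0.0]
contact_force: [-0.7, -0.1, 0.2]
finger_gap: 0.0378
grip_force: 0.0
time: 23.2
tool_pos: [0.4706, 0.413, 0.1729]
tcp_rot: [-3.124, -0.269, -0.014]
contact_force: [-0.2, 1.1, -0.4]
finger_gap: 0.0695
grip_force: 0.0
time: 23.9
tool_pos: [0.3224, 0.4875, 0.1662]
tcp_rot: [3.128, 0.272, -0.002]
contact_force: [0.1, -0.2, -0.4]
finger_gap: 0.0696
grip_force: 0.0
timer rect c (454.2 155.6) size 60 x 56 longaxis 77.3 deg circ (454.7 155.4) r 36.6
box rect c (579.4 -146.8) size 87 x 55 longaxis 10.1 deg circ (579.7 -145.5) r 49.1
bulb rect c (560.6 -8.0) size 41 x 38 longaxis 178.4 deg circ (560.6 -8.0) r 21.5
vialcap rect c (468.5 409.6) size 19 x 16 longaxis 88.5 deg circ (469.2 410.3) r 10.4
stopper rect c (612.8 -78.2) size 28 x 27 longaxis 178.3 deg circ (612.6 -77.3) r 15.5
tape rect c (385.8 -323.9) size 81 x 79 longaxis 88.5 deg circ (385.5 -323.8) r 41.5
```

View pics/c6.png

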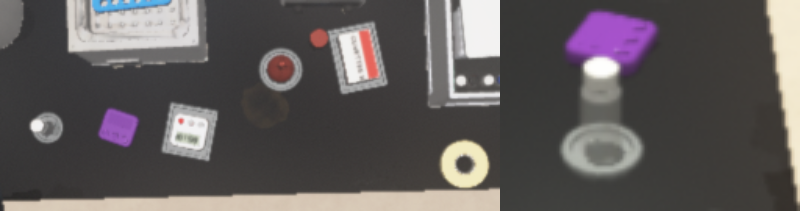

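All four things are in their trays, the vial is upright, and the tape roll and stopper haven't moved. Handing in.

```bash
python3 -c "
from workcell import manip
print(manip.hand_in())"
```

```text
the job is handed in; nothing more can be done
None
```

The job is handed in: the timer, cuvette box, bulb and vial are each in their own tray, centred to about 2 mm in the last top view, the vial stayed upright, the tape roll and rubber stopper had not moved, and the gripper is open and clear; no verdict came back.

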